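# Knock the pin home and hold a lens barrel in the V-block

## Robot

A 6-joint arm with a two-finger parallel gripper is mounted at the origin on a cart in front of the work surface, level with it; the furniture and walls round the work are solid. World frame = base frame: x ahead of the robot, y to its left, z up, the work surface at z = 0. Lengths are in mm, angles in degrees, forces in N, time in s.
With the tool pointing down it reaches from about 275 to 825 mm from the base axis. Payload 5.2 kg.
Tool frame: the origin (TCP) lies between the finger pads; the fingertips stand 25 mm ahead of it and the grasp point (between the pads) lies 6 mm ahead of it; z points along the fingers, y is the line along which they close (so a half turn about z gives the same grasp; the last joint's range is limited). The gripper opens to 93 mm and grips with 3 to 60 N. Pads are 15 mm wide; open, the fingers measure 128 mm over their backs; the gripper's body (75 mm by 188 mm) begins 65 mm behind the grasp point.
Start: joints at [-79.057, 14.817, 87.949, -0, 77.235, -11.62], TCP at [211.056, -507.898, 243.653] pointing down, gripper open.
Joint ranges: [-179.93, 179.93], [-52.35, 119.4], [10.71, 147.94], [-69.91, 249.91], [12.55, 155.21], [-178.61, 178.61]. Speed limits (degrees/s): [147.25, 147.25, 180, 180, 180, 180].

## Interface

Orientations are given as [roll, pitch, yaw] about the fixed x, y, z axes, in that order (R = Rz(yaw) Ry(pitch) Rx(roll)).
In Python, from rig import ctrl gives the robot as it stands. Calls block until the motion is done:
- ctrl.move_pose(position, orientation): joint-space move of the TCP to a pose.
- ctrl.line_to(position, orientation=None, vel=150, until_force=None): straight line of the TCP; orientation=None keeps the orientation; vel is the mean speed in mm/s. With until_force (N) it stops when the force on the tool has changed by that much, and returns True; else False.
- ctrl.goto_joints(angles): joint-space move.
- ctrl.ungrasp() and ctrl.grasp(): open the fingers fully, or close them until they stop; the grip force is fixed at half the most.
- ctrl.wait(seconds).
- ctrl.solve_ik(position, orientation): joint angles nearest the present ones, or None.
- ctrl.get_state(): the state.
- ctrl.read_camera(name): name is "scene" or "top"; returns a dict with "pixels" (420x560x3 uint8, blue, green, red), "fx", "fy", "cx", "cy" (pixels), "extrinsics" (4x4, takes a point from camera to world coordinates). Camera axes: x right, y up, looking along -z (the intrinsics and any distortion apply to the point x, -y, -z); pixel columns grow to the right and rows downward; lengths in mm; the calibration is good to about 2 mm. A picture is of the moment at which its call begins. There is no depth.
A pose or a line that the arm cannot do raises ctrl.MotionError and nothing moves.
- ctrl.close_job(): hands the job in; it is judged then, once.
Trained networks look in a picture, given as the dict that the camera call returned (one of the last four; its "shot" number tells which), for a name from the list of things; names that differ only in an ending like _2 or _b are one class to them, and where a whole thing is asked for, a point or a joint stands for the part that bears it (a point fixed in the world has none). Each returns a list of dicts, best first, with "p" (0 to 1); they miss things now and then, are a little off and sometimes report something else, mostly with a low value. They report only what shows in the picture. A call takes as long as a camera call.
- ctrl.search_frame(label, picture): "uv" ([column, row] in pixels, amid what is visible of it).
- ctrl.pinpoint(label, picture): "uv" ([column, row] in pixels: a listed point, or the origin of a listed thing).
The state is a dict: "time": time; "q": joint angles; "dq": joint speeds; "effort": joint torques, N m; "ee_pos": TCP position; "ee_rot": TCP orientation; "contact_force": force on the tool from outside, world axes, zero at the start; "torque": the same for the moment, N m; "width": opening from 0.0 (shut) to 1.0 (fully open); "finger_force": force on a finger pad.
Only numpy, scipy, OpenCV 4.12 (cv2) and the standard library are available. Lean on these libraries where they do the work, as an engineer would, in place of code of your own. Each camera call takes 0.05 s, during which the arm holds its last target. There are 200 camera calls.

## Task

The V-block fixture still has its knock-out pin standing up between the two vees: take the round mallet by its upright handle, drive the pin fully down, level with its collar, with nothing but the mallet touching it, and stand the mallet back on the bench upright on its head. Then lay the lens barrel lengthways in both vees, a vee inside each end ring, and finish while still gripping it and pressing it gently down (about 10 N) so that it bears on both faces of the V and not on one side alone, without letting go. Leave the other things on the bench alone.

Things in the scene. Friction and masses are not known exactly. Their poses are not given: they have to be found in the camera images.
- vee_block: fixed fixture: dark steel base 116 x 90 x 14 mm with two aluminium 90-degree V saddles. Origin: centre of the underside, on the bench; x along the groove. Saddles 16 mm long, centred at x = -33 and +33 mm, a 50 mm gap between them, 64 mm wide, tops 47.7 mm and bottom of the V 25.7 mm above the bench. Mid-gap a brass collar, 22 mm across, top at 27.5 mm, holds the pin.
- face_plus: the two sloping V faces on the +y side of vee_block (one on each saddle), polished and slippery (friction about 0.15), part of the fixture; its frame coincides with vee_block's
- face_minus: the two sloping V faces on the -y side of vee_block, polished and slippery (friction about 0.15), part of the fixture; its frame coincides with vee_block's
- vee_seat (a point): where the centre of the lens barrel lies when it is seated: over the middle of the vee_block, 54 mm above the bench; x along the groove
- knock_pin (a joint): steel pin, 10 mm across, upright in the collar at vee_block's centre. 0: up, top 48 mm above the bench; 0.020: fully down on its stop, top 28 mm above the bench, 0.5 mm over the collar. Starts at 0 to 0.005, takes about 8 N to push down, stays where it is left. The barrel cannot seat while it is up.
- pin_top (a point): centre of the pin's top end; moves with the pin
- barrel_center (a point): centre of the loose lens barrel: round aluminium tube 40 mm across, 112 mm long, a dark octagonal ring (46 mm across flats, 8 mm long) at each end, 96 mm of plain tube between them. Lies on flats of its rings, this point 23 mm above the bench. x along the barrel; either way round will do. 0.14 to 0.28 kg.
- mallet_grip (a point): middle of the handle of the loose round mallet, standing upright on its head: black rubber head 34 mm across, 40 mm high, below; straight wooden handle 22 mm across, 70 mm long, above; 110 mm in all. This point is 75 mm above the striking face (the flat underside). 0.2 kg.
- lens_barrel: the lens barrel; origin on its underside, 23 mm from its axis
- mallet: the mallet; origin at the centre of its striking face, z up along the handle
- converter_board: bystander: small green circuit board, 60 x 66 x 25 mm, near the front edge; leave alone
- screwdriver: bystander: yellow-handled screwdriver, 30 x 184 x 29 mm, behind the fixture; leave alone
- solder_spool: bystander: spool, 58 mm in diameter, 45 mm high, behind the fixture; leave alone
- toroid_choke: bystander: wound ring, 43 mm in diameter, 15 mm high, behind on the left; leave alone

How it is judged (in metres and radians):
On the way, in this order (a step that is already met when the one before it is completed fails the run):
1. the mallet is lifted in the fingers (height (world z) of mallet above 0.03 m and contact force between the fingers and mallet above 1 N), for 0.1 s.
2. the pin is fully down (within 3 mm of its stop) (value of joint knock_pin above 0.017 m), for 0.1 s.
3. the mallet stands upright on the bench, let go (height (world z) of mallet below 0.005 m and angle between mallet's own z axis and vertical below 0.15 rad and contact force between the arm and mallet below 0.1 N), for 0.2 s.
At the end, for the whole second after the job is handed in: Pin within 3 mm of its stop; mallet upright on the bench, let go; barrel at rest in both vees (3 mm of the seat across and in height, 9 mm along, 0.06 rad of the groove), gripped and pressed with over 3 N on each side's faces (value of joint knock_pin above 0.017 m and height (world z) of mallet below 0.005 m and angle between mallet's own z axis and vertical below 0.15 rad and contact force between anything else and mallet above 0.5 N and contact force between the fingers and mallet below 0.1 N and x of barrel_center in the frame of vee_seat between -0.009 and 0.009 m and y of barrel_center in the frame of vee_seat between -0.003 and 0.003 m and z of barrel_center in the frame of vee_seat below 0.003 m and angle between the x axis of lens_barrel and the x axis of vee_block, either way round below 0.06 rad and contact force between lens_barrel and face_plus above 3 N and contact force between lens_barrel and face_minus above 3 N and contact force between the fingers and lens_barrel above 1 N and linear speed of lens_barrel below 0.02 m/s); the arm keeps its last pose, push and grip.
It fails at once if the pin is pushed by the barrel or the robot instead of the mallet (contact force between any of lens_barrel, the arm and knock_pin above 1 N).
It fails at once if the barrel is rammed into the vee (over 60 N on one side) (contact force between lens_barrel and face_plus above 60 N or contact force between lens_barrel and face_minus above 60 N).
It fails at once if a bystander is moved by more than 30 mm (distance of any of converter_board, screwdriver, solder_spool, toroid_choke from where it was at the start of the episode above 0.03 m).
It also fails if it takes over 72 s, if anything falls off the work surface, if the arm or the gripper's body presses on something with over 40 N, if the wrist force passes 120 N, or if a joint passes its speed limit or range.

## Working session

There is one attempt and no reset: what is moved stays moved. The work goes in short steps, each a Python script; the robot and the scene stay as the last script left them, time stands still between calls to the robot, and variables do not carry over. Pictures are saved under pics/ and viewed, at most 10 in all, crops included, and the job is handed in when it is done.

```bash
mkdir -p pics; ls
cat > h.py <<'E'
import numpy as np, cv2
from rig import ctrl
def ray(p,uv):
    E=np.array(p["extrinsics"],float)
    d=np.array([(uv[0]-p["cx"])/p["fx"],-(uv[1]-p["cy"])/p["fy"],-1.])
    return E[:3,3],E[:3,:3]@d
def onz(p,uv,z):
    o,d=ray(p,uv); return (o+d*(z-o[2])/d[2])
def proj(p,X):
    E=np.array(p["extrinsics"],float); c=E[:3,:3].T@(np.array(X,float)-E[:3,3])
    return [p["cx"]+p["fx"]*c[0]/-c[2], p["cy"]-p["fy"]*c[1]/-c[2]]
def tri(a,b):
    (o1,d1),(o2,d2)=a,b; d1=d1/np.linalg.norm(d1); d2=d2/np.linalg.norm(d2)
    t=np.linalg.lstsq(np.c_[d1,-d2],o2-o1,rcond=None)[0]
    p,q=o1+d1*t[0],o2+d2*t[1]; return (p+q)/2,np.linalg.norm(p-q)
E
python3 - <<'E'
from h import *
np.set_printoptions(precision=1,suppress=True)
P={n:ctrl.read_camera(n) for n in("top","scene")}
for n,p in P.items():
    cv2.imwrite(f"pics/{n}0.png",p["pixels"]); print(n,p["fx"],p["cx"],p["cy"],[k for k in p],np.array(p["extrinsics"])[:3,3])
Z=dict(vee_block=0,vee_seat=54,pin_top=46,barrel_center=23,mallet_grip=75,mallet=0,lens_barrel=0,converter_board=12,screwdriver=14,solder_spool=22,toroid_choke=7)
for l,z in Z.items():
    R={}
    for n,p in P.items():
        r=ctrl.pinpoint(l,p)[:2]
        R[n]=r
        for x in r: print(l,n,np.round(x["p"],2),np.array(x["uv"]),onz(p,x["uv"],z))
    if R["top"] and R["scene"]: print("   tri",tri(ray(P["top"],R["top"][0]["uv"]),ray(P["scene"],R["scene"][0]["uv"])))
print(ctrl.get_state())
E
```

```text
pics
top 423.772947357096 279.27948226558914 203.68536980701163 ['pixels', 'fx', 'fy', 'cx', 'cy', 'extrinsics', 'shot'] [332.5   4.9 967.9]
scene 448.8336418578418 290.04192881198964 209.21276782052894 ['pixels', 'fx', 'fy', 'cx', 'cy', 'extrinsics', 'shot'] [  6.  755.1 710.5]
vee_block top 0.72 [301.6 208.2] [512.4 -40.9   0. ]
vee_block top 0.63 [175.3 226.2] [476.  251.8   0. ]
vee_block scene 0.82 [302.6 228.6] [503.2 -33.2   0. ]
   tri (array([511.8, -42.4,  -8.9]), np.float64(4.787869502848165))
vee_seat top 0.95 [301.  202.6] [514.9 -37.4  54. ]
vee_seat top 0.46 [303.4 207.2] [504.5 -42.4  54. ]
vee_seat scene 0.78 [299.2 208.1] [519.4 -41.7  54. ]
   tri (array([515. , -36.7,  58.3]), np.float64(2.084898626916197))
pin_top top 0.38 [307.4 201.3] [519.1 -52.   46. ]
pin_top scene 0.49 [298.3 212. ] [518.  -35.4  46. ]
   tri (array([524.7, -51.4,  33.2]), np.float64(6.450176318609479))
barrel_center top 0.96 [173.9 228.1] [468.3 249.   23. ]
barrel_center top 0.46 [177.4 229.3] [465.4 241.   23. ]
barrel_center scene 0.62 [242.2 295.5] [469.  257.3  23. ]
barrel_center sce
[... 1381 characters left out ...]
ri (array([ 655.7, -165. ,  -10.8]), np.float64(2.0261973696576954))
toroid_choke top 0.78 [207.9 168.1] [611.5 177.1   7. ]
toroid_choke top 0.36 [301.9 206.7] [514.6 -41.4   7. ]
toroid_choke scene 0.43 [213.6 256. ] [618.8 181.8   7. ]
   tri (array([615.7, 179.6,   5.4]), np.float64(8.135424059896678))
{'time': 1.2, 'q': array([-79.1,  14.8,  87.9,  -0. ,  77.2, -11.6]), 'dq': array([-0.1, -0.1,  0. ,  0.1, -0. ,  0. ]), 'effort': array([  0. , -43.7, -28.4,   0.1,   0. ,   0. ]), 'ee_pos': array([ 211. , -507.9,  243.7]), 'ee_rot': array([180. ,   0. ,  22.6]), 'contact_force': array([-0.4, -0.1, -0.4]), 'torque': array([ 0.,  0., -0.]), 'finger_force': 0.0, 'width': 1.0024685570291743}
```

View pictures.

View pics/top0.png

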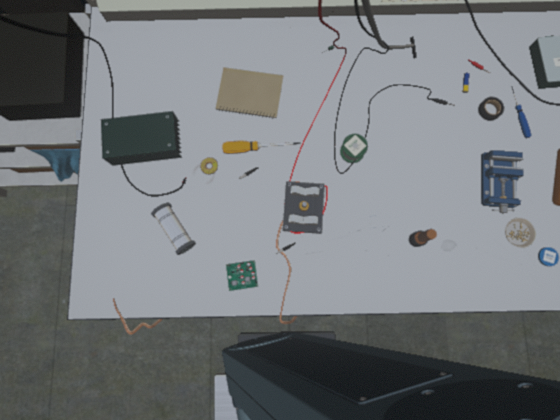

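View pics/scene0.png

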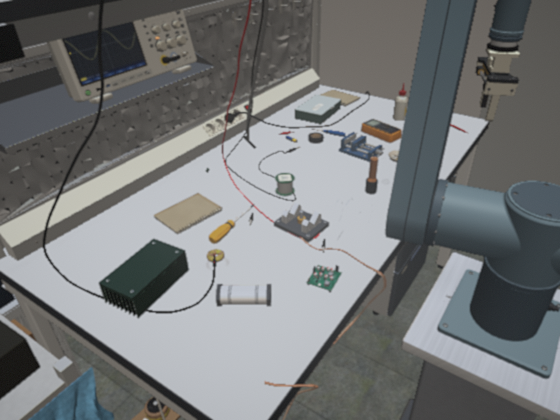

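Run:
```python
import cv2,numpy as np
a=cv2.imread("pics/top0.png")
c=[a[y:y+h,x:x+w] for x,y,w,h in((275,172,65,70),(145,195,65,70),(395,215,65,45))]
r=[cv2.resize(i,None,fx=6,fy=6,interpolation=cv2.INTER_CUBIC) for i in c]
o=np.zeros((600,800,3),np.uint8)
o[:420,:390]=r[0];o[:420,400:790]=r[1]
o[430:600,:390]=r[2][50:220]
cv2.imwrite("pics/crop.png",o)
```

```text
(no output)
```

View pics/crop.png

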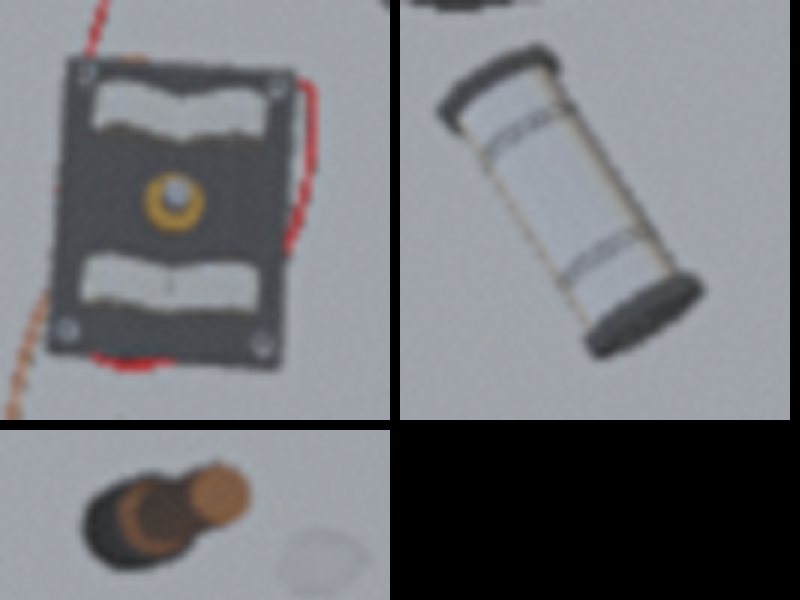

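Run:
```python
from h import *
np.set_printoptions(precision=1,suppress=True)
p=ctrl.read_camera("top")
f=lambda x,y,ox,oy,z:onz(p,[(x+.5)/6-.5+ox,(y+.5)/6-.5+oy],z)
C=np.array([f(x,y,275,172,14) for x,y in((68,58),(296,72),(280,369),(46,354))])
print(C,C.mean(0),"sides",[np.linalg.norm(C[i]-C[i-1]) for i in range(4)])
d=(C[0]+C[1]-C[2]-C[3])/2; print("yaw",np.degrees(np.arctan2(d[1],d[0])))
d=(C[0]+C[3]-C[1]-C[2])/2; print("yaw",np.degrees(np.arctan2(-d[0],d[1])))
print("collar",f(174,203,275,172,27.5),"pin",f(178,188,275,172,46))
print("mallet top",f(220,495-380,395,215,110),"disc edge",f(250,115,395,215,110)-f(190,115,395,215,110), "head base", f(130,572-380,395,215,0),f(83,525-380,395,215,0))
a,b=f(100,88,145,195,23),f(245,315,145,195,23); d=a-b
print("barrel",a,b,(a+b)/2,np.linalg.norm(d),np.degrees(np.arctan2(d[1],d[0])))
```

```text
[[574.   -5.7  14. ]
 [566.7 -93.5  14. ]
 [451.7 -83.   14. ]
 [459.1   5.   14. ]] [512.9 -44.3  14. ] sides [np.float64(115.46615592009728), np.float64(88.09355636975987), np.float64(115.47326380641022), np.float64(88.37651192384311)]
yaw -5.278448098813376
yaw -4.810972456699224
collar [513.6 -44.3  27.5] pin [515.6 -44.9  46. ]
mallet top [ 434. -297.  110.] disc edge [ -0.4 -20.2   0. ] head base [ 418.3 -299.1    0. ] [ 436.5 -282.7    0. ]
barrel [512.1 279.1  23. ] [425.  221.9  23. ] [468.6 250.5  23. ] 104.14303574771635 33.29854829906968
```

Run:
```python
from h import *
np.set_printoptions(precision=1,suppress=True)
for P in([434,-297,200],[513,-44.5,200]):
  for y in(85,-95): print(P,y,ctrl.solve_ik(P,[180,0,y]))
P=[434,-297]; y=85 if (ctrl.solve_ik(P+[200],[180,0,85]) is not None and ctrl.solve_ik([513,-44.5,200],[180,0,85]) is not None) else -95
o=[180,0,y]
ctrl.move_pose(P+[200],o)
hit=ctrl.line_to(P+[89],o,vel=90,until_force=10); print("hit",hit)
if not hit:
    ctrl.grasp(); s=ctrl.get_state(); print(s["ee_pos"],s["width"]*93,s["finger_force"],s["contact_force"])
    ctrl.line_to(P+[180],vel=100); s=ctrl.get_state(); print(y,s["time"],s["ee_pos"],s["width"]*93,s["finger_force"],s["contact_force"])
    for n in("top","scene"): cv2.imwrite(f"pics/{n}1.png",ctrl.read_camera(n)["pixels"])
```

```text
[434, -297, 200] 85 [-46.5  14.3  95.    0.   70.7 -41.5]
[434, -297, 200] -95 [-46.5  14.3  95.   -0.   70.7 138.5]
[513, -44.5, 200] 85 [-17.4  13.2  96.5   0.   70.3 -12.4]
[513, -44.5, 200] -95 [-17.4  13.2  96.5  -0.   70.3 167.6]
hit False
[ 434. -297.   89.] 21.86855013748242 29.998506903648376 [-0.6 -0.4 -0.6]
85 5.9833 [ 433.6 -296.6  179.3] 21.591186596108553 29.997908771038055 [-0.5  0.2 -1.9]
```

Run:
```python
from h import *
np.set_printoptions(precision=1,suppress=True)
ctrl.line_to([513.2,-44.5,180],[180,0,85],vel=200)
ctrl.line_to([513.2,-44.5,145],vel=80)
s=ctrl.get_state(); print(s["time"],s["ee_pos"],s["width"]*93)
ims=[]
for n in("top","scene"):
    p=ctrl.read_camera(n); u,v=map(int,proj(p,[513,-44,60]))
    ims.append(cv2.resize(p["pixels"][v-45:v+45,u-60:u+60],(400,300),interpolation=cv2.INTER_CUBIC))
cv2.imwrite("pics/over.png",np.hstack(ims))
```

```text
8.1417 [513.2 -44.7 144.9] 21.348458410096296
```

View pics/over.png

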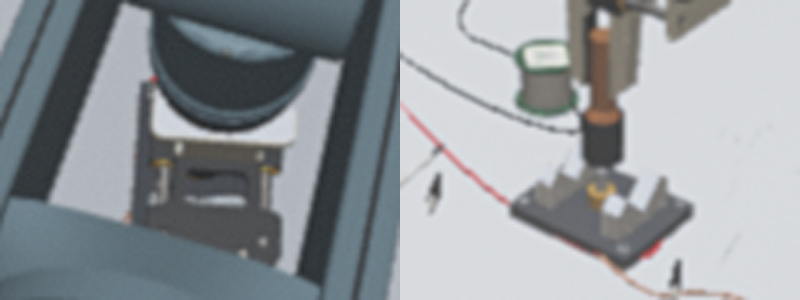

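The scene view (right) shows the mallet hanging upright, its face at about (603,160), directly above the pin and collar at (602,190). I'll drive the pin now.

Run:
```python
from h import *
np.set_printoptions(precision=1,suppress=True)
def st(t):
    s=ctrl.get_state(); print(t,s["time"],s["ee_pos"],s["width"]*93,s["contact_force"],s["torque"])
st("0")
for z in (132,124,118,115):
    hit=ctrl.line_to([513.2,-44.5,z],vel=25,until_force=28); st((z,hit))
    if hit: break
```

```text
0 8.2417 [513.7 -44.7 145.5] 21.548625544060044 [-0.9 -0.2 -2.4] [-0.  -0.1 -0. ]
(132, False) 8.9083 [513.5 -44.6 132.2] 21.55917986938154 [ 1.1 -0.1  2.5] [-0.  -0.1 -0. ]
(124, False) 9.375 [513.5 -44.6 124.1] 21.457598521440854 [ 2.1 -1.2  2.4] [-0.  -0.2 -0. ]
(118, False) 9.7667 [513.4 -44.6 118. ] 21.493827972519465 [0.9 0.  1.6] [-0.  -0.3  0. ]
(115, False) 10.0333 [513.8 -44.7 116.6] 21.750904686308647 [-3.5  0.6 13.6] [ 0.   0.4 -0. ]
```

Run:
```python
from h import *
np.set_printoptions(precision=1,suppress=True)
def st(t):
    s=ctrl.get_state(); print(t,s["time"],s["ee_pos"],s["width"]*93,s["contact_force"],s["torque"])
print(ctrl.line_to([513.2,-44.5,113],vel=25,until_force=12)); ctrl.wait(.15); st("p")
ctrl.line_to([513.2,-44.5,180],vel=120)
ctrl.line_to([434,-297,180],vel=220)
p=ctrl.read_camera("scene"); u,v=map(int,proj(p,[513,-44,30]))
a=cv2.resize(p["pixels"][v-30:v+30,u-40:u+40],(400,300),interpolation=cv2.INTER_CUBIC)
p=ctrl.read_camera("top"); u,v=map(int,proj(p,[513,-44,30]))
b=cv2.resize(p["pixels"][v-30:v+30,u-40:u+40],(400,300),interpolation=cv2.INTER_CUBIC)
cv2.imwrite("pics/pin.png",np.hstack([b,a]))
ctrl.line_to([434,-297,95],vel=100)
print(ctrl.line_to([434,-297,86],vel=20,until_force=6)); st("bench")
```

```text
False
p 10.4333 [514.2 -44.9 116.1] 21.81043274261601 [-5.1  0.3 24.2] [0.2 1.2 0. ]
True
bench 13.9833 [ 434.2 -297.2   88.4] 21.632941692870737 [ 0.3 -0.3  3.6] [-0.1 -0.  -0. ]
```

View pics/pin.png

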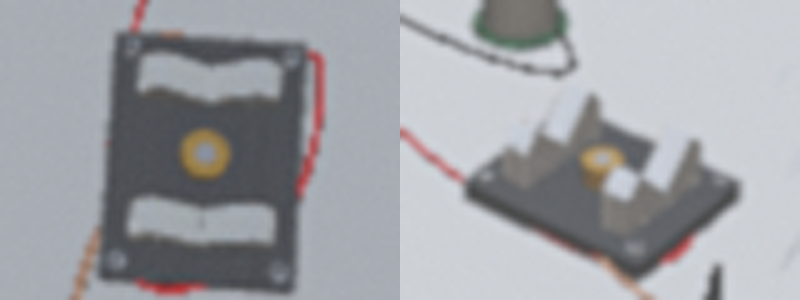

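The pin is flush with its collar, centred at (205,153) in the left view and (603,158) in the right. Next I'll release the mallet and fetch the barrel.

Run:
```python
from h import *
np.set_printoptions(precision=1,suppress=True)
def st(t):
    s=ctrl.get_state(); print(t,s["time"],s["ee_pos"],s["width"]*93,s["finger_force"],s["contact_force"],s["torque"])
ctrl.ungrasp(); ctrl.wait(.3)
ctrl.line_to([434,-297,200],vel=150)
ctrl.move_pose([468.5,250.3,150],[180,0,33.3])
p=ctrl.read_camera("top")
for l,z in(("mallet",0),("mallet_grip",75)):
    for x in ctrl.pinpoint(l,p)[:1]: print(l,x["p"],onz(p,x["uv"],z))
q=ctrl.read_camera("scene")
cv2.imwrite("pics/m.png",cv2.resize(q["pixels"][120:320,200:420],(800,600)) )
hit=ctrl.line_to([468.5,250.3,30],vel=100,until_force=10); st(hit)
if not hit:
    ctrl.grasp(); st("g"); ctrl.line_to([468.5,250.3,140],vel=120); st("up")
    p=ctrl.read_camera("scene"); u,v=map(int,proj(p,[468,250,130]))
    cv2.imwrite("pics/b.png",cv2.resize(np.hstack([p["pixels"][v-60:v+60,u-80:u+80],q["pixels"][130:250,300:460]]),(800,300)))
```

```text
mallet 0.58 [ 429.4 -300.3    0. ]
mallet_grip 0.92 [ 435.3 -296.9   75. ]
False 19.925 [469.  250.5  30.6] 93.0279643746328 0.0 [ 0.9 -0.7 -0.3] [-0.  -0.1 -0.1]
g 20.8167 [468.4 250.4  30. ] 39.53715204500179 29.99983459711075 [-0.5  0.9  0.7] [0.1 0.1 0. ]
up 21.8833 [467.9 250.1 139.2] 39.379537811205 29.999371469020844 [-0.5  0.  -1.6] [-0. -0.  0.]
```

View pics/b.png

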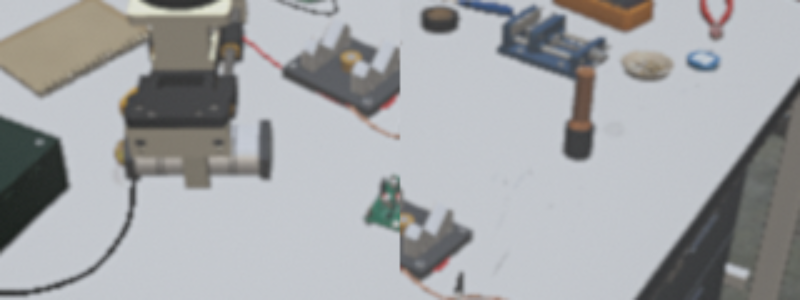

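Run:
```python
from h import *
np.set_printoptions(precision=1,suppress=True)
def st(t):
    s=ctrl.get_state(); print(t,s["time"],s["ee_pos"],s["ee_rot"],s["contact_force"],s["torque"])
o=[180,0,-5]
ctrl.move_pose([513.2,-44.5,140],o)
ctrl.line_to([513.2,-44.5,85],vel=100); ctrl.wait(.3); st("free")
p=ctrl.read_camera("scene"); u,v=map(int,proj(p,[513,-44,60]))
a=cv2.resize(p["pixels"][v-45:v+45,u-60:u+60],(400,300),interpolation=cv2.INTER_CUBIC)
p=ctrl.read_camera("top"); u,v=map(int,proj(p,[513,-44,60]))
b=cv2.resize(p["pixels"][v-45:v+45,u-60:u+60],(400,300),interpolation=cv2.INTER_CUBIC)
cv2.imwrite("pics/seat.png",np.hstack([b,a]))
```

```text
free 24.075 [513.5 -44.6  85.6] [180.   -0.1  -5. ] [-0.6 -0.4 -1.7] [0. 0. 0.]
```

View pics/seat.png

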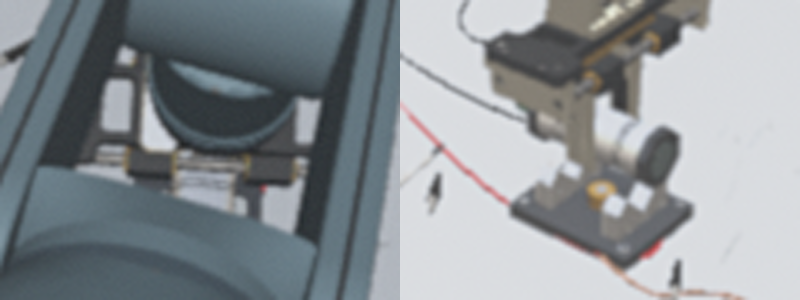

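Run:
```python
from h import *
np.set_printoptions(precision=1,suppress=True)
def st(t):
    s=ctrl.get_state(); print(t,s["time"],s["ee_pos"],s["ee_rot"],s["contact_force"],s["torque"])
p=ctrl.read_camera("scene"); u,v=map(int,proj(p,[513,-44,60])); c=np.cos(np.radians(5)); t=np.sin(np.radians(5))
q=np.array(proj(p,[513.4-56*c,-44.6+56*t,78.5])); print("near end exp px",(q-[u-60,v-45])*3.333+[400,0])
hit=ctrl.line_to([513.2,-44.5,68],vel=50,until_force=8); st(hit)
if not hit:
    for z in(64,62,61,60,59,58):
        hit=ctrl.line_to([513.2,-44.5,z],vel=10,until_force=8); ctrl.wait(.2); st((z,hit))
        if hit: break
```

```text
near end exp px [662.6 156.9]
False 24.7167 [512.9 -44.4  67.5] [-180.     0.1   -5. ] [ 1.1 -0.1 -1.8] [-0. -0. -0.]
(64, False) 25.4667 [513.2 -44.5  64.1] [180.  -0.  -5.] [ 0.3  0.8 -0.7] [0.  0.  0.1]
(62, False) 26.0167 [513.2 -44.4  62. ] [-180.   -0.   -5.] [ 0.8  1.7 -1.1] [ 0.4 -0.1  0. ]
(61, False) 26.4667 [513.5 -44.   61.5] [-180.   -0.   -5.] [0.1 5.6 4.3] [0.9 0.  0. ]
(60, False) 26.9167 [513.7 -43.6  61. ] [-179.9   -0.1   -5. ] [-0.3  7.8  9.8] [ 1.3  0.1 -0.1]
(59, False) 27.3667 [513.8 -43.4  60.8] [-179.9   -0.1   -5. ] [-2.7  9.  15.9] [ 1.4  0.5 -0.2]
(58, False) 27.8167 [513.9 -43.4  60.6] [-179.9   -0.1   -5. ] [-5.1  9.  23.8] [ 1.6  0.9 -0.1]
```

Run:
```python
from h import *
np.set_printoptions(precision=2,suppress=True)
def st(t,n=6):
    F=[];P=[]
    for _ in range(n):
        s=ctrl.get_state();F.append(s["contact_force"]);P.append(s["ee_pos"]);ctrl.wait(.05)
    F=np.mean(F,0);print(t,s["time"],np.mean(P,0),F,s["torque"]);return F
y,z=-44.0,59.5
for i in range(8):
    ctrl.line_to([513.6,y,z],vel=8); F=st((y,z))
    fy,fz=F[1]-0.1,F[2]+1.3
    if abs(fy)<1.2 and 9<fz<14: break
    y+=np.clip(fy/10,-.5,.5); z+=np.clip((fz-11)/9,-.6,.6)
```

```text
(-44.0, 59.5) 28.4167 [513.89 -43.42  60.76] [-2.33  5.72 12.32] [ 1.1   0.43 -0.09]
(np.float64(-43.5), np.float64(59.790675521944195)) 28.9667 [513.89 -43.38  60.79] [-2.02  3.53  9.7 ] [ 0.75  0.34 -0.05]
(np.float64(-43.156558625497624), np.float64(59.79039812776293)) 29.5167 [513.89 -43.36  60.79] [-2.08  2.52  9.51] [ 0.52  0.36 -0.04]
(np.float64(-42.91487204960002), np.float64(59.76941710344996)) 30.0667 [513.89 -43.34  60.78] [-2.4   1.25  9.7 ] [ 0.35  0.43 -0.04]
```

Run:
```python
from h import *
ctrl.line_to([513.6,-42.8,59.7],vel=8); ctrl.wait(.5)
s=ctrl.get_state(); print(s["contact_force"],s["ee_pos"],s["dq"],s["width"]*93)
print(ctrl.close_job())
```

```text
[-2.56857685  1.87916724 10.57452818] [513.89524654 -43.33568554  60.76364615] [-0.07264746 -0.06803979 -0.02402292 -0.01395745 -0.03534967 -0.07709836] 39.319949256898745
the job is handed in; nothing more can be done
None
```

The job is handed in, though no verdict came back: the pin is down flush with its collar, the mallet is standing upright where it was, and the barrel is seated in both vees, still gripped and pressed down with about 12 N. By the tool force reading, both faces carry load.

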